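# Clamp the instrument case for transport

### The job

Put the small steel instrument case flat into the transport clamp on the counter, slide it lengthwise until it is fully home against the end block, and then turn the winged knob clockwise until the cam holds the case snugly: about 12 N of squeeze, never as much as 28 N, and let go. The frosted screen close beside the knob is delicate, so do not press on it, and leave the other things on the counter where they stand.

Things in the scene. Friction and masses are not known exactly. Their poses are not given: they have to be found in the camera images.
- case: the small steel instrument case to be clamped: 110 long (its x) x 46 wide (y) x 30 mm high, about 0.3 kg, with a solid ridge handle on its lid, 40 long (x) x 12 wide (y) x 22 mm high, centred (from 30 to 52 mm above the case's underside). Origin: centre of the underside. Either end may lead.
- dock: the transport clamp, fixed; x, y and yaw vary. Origin on the counter surface; +x is the sliding-in direction, +y to its left, z up. Smooth base plate, top 6 mm above the counter, x -150 to +90, y -80 to +45 mm, open above and towards -x. Its cheeks: the sprung jaw on the left, the cam on the right.
- dock_home (a point): on the base plate (6 mm up), at dock x +20, y 0 mm: the case is fully home with its centre here along x (sideways -5 to +5 mm is usual), lengthwise along the dock's x. The end block's face is then at the case's leading end, 55 mm beyond (dock x +75), 50 mm wide, 30 mm high above the counter.
- dock_entry (a point): on the base plate, at dock x -97, y -4.3 mm: case put down flat with its centre here, lengthwise, is clear of jaw and cam and can be slid straight along +x, 117 mm, until home.
- jaw_side (a point): dock x +25, y +23.5, 15 mm up: near the rubber face of the backing jaw on the left. The true face stands anywhere from y +19.5 to +27.5 mm, hand-adjusted, NOT measured. Face from x -10 to +74, before it a bevelled lead-in from x -27; 7 to 25 mm up. It yields sideways by 12 N per mm, at most 6 mm. Its housing block behind: to y +58, 30 mm high.
- cam_axis (a point): on the knob's vertical axis, at dock x +50, y -44 mm, in the middle height of the steel cam disc that turns with the knob: 10 to 23 mm up, radius 24 mm, centre 10 mm off the axis: at knob angle q it reaches 24 - 10 cos(q + 0.4) mm from the axis towards dock +y. It squeezes the case against the jaw and, turning clockwise, drags it to the end block. Friction holds it where left.
- wing_knob (a joint): knob angle, rad, 0 to 2.2, grows clockwise from above (tightening); starts loose at 0 to 0.15. Free turning takes about 0.16 N m. Once the cam bears on the case the torque, paused between small steps, is above that by 0.013 to 0.025 N m per newton of squeeze (12 N: about 0.2). Let go, it keeps about two thirds of the squeeze. First contact: anywhere from q = 0.45 to 1.4, as the jaw is unmeasured.
- knob_grip (a point): middle of the knob's upright wing blade, on its axis, 55 mm above the counter. Black blade 52 mm long over both wings, 9 mm thick, 22 mm high (44 to 66 mm up), on a 14 mm stem. At knob angle q it points along the dock's x axis turned clockwise by q. To be pinched across its thickness from above.
- screen: delicate frosted plate fixed upright at the dock's right edge, 80 long (dock x), 4 thick, from 30 to 70 mm above the counter, on two posts. Origin: midway between the feet of the posts, on the base plate. Its face is 32 mm from the knob's axis: the wing tips pass it by 6 mm, and it leaves 27 mm beside the blade for a finger: come down only part open (about 30 mm).
- big_case: large steel instrument case with a ridge handle, 150 x 85 mm, 45 mm high plus 22 mm handle; bystander, leave it. Origin: centre of its underside.
- amber_bottle: amber bottle, 56 mm diameter, 130 mm high; bystander. Origin: centre of its underside.
- swab_jar: glass jar with steel cap, 72 mm diameter, 100 mm high; bystander. Origin: centre of its underside.
- steel_cup: open steel cup, 72 mm diameter, 80 mm high; bystander. Origin: centre of its underside.
- steel_bowl: open steel bowl, 110 mm diameter, 45 mm high; bystander. Origin: centre of its underside.
- forceps: steel forceps lying flat, 140 mm long, 8 mm thick; bystander. Origin: centre of its underside.
- white_bottle: white plastic bottle, 52 mm diameter, 120 mm high; bystander. Origin: centre of its underside.
Not all that is in view belongs to the job. What is shaped like the case but red or yellow is not meant.

How it is judged:
By the outcome, as a careful person would: the job done as asked, in the order asked, and still so for the second after the job is handed in, with the robot touching nothing.
It also fails if it takes over 72 s, if anything falls off the work surface, if the arm or the gripper's body presses on something with over 40 N, if the wrist force passes 120 N, or if a joint passes its speed limit or range.

### The arm

A 6-joint arm with a two-finger parallel gripper is mounted at the origin on the work surface. World frame = base frame: x ahead of the robot, y to its left, z up, the work surface at z = 0. Lengths are in m, angles in rad, forces in N, time in s.
With the tool pointing down it reaches from about 0.35 to 1 m from the base axis. Payload 7.1 kg.
Tool frame: the origin (TCP) lies between the finger pads; the fingertips stand 22 mm ahead of it and the grasp point (between the pads) lies 3 mm ahead of it; x points along the fingers, y is the direction in which the jaws open and shut, and the axes are right-handed (so a half turn about x gives the same grasp; the last joint's range is limited). The gripper opens to 85 mm and grips with 20 to 120 N. Pads are 22 mm wide; open, the fingers measure 114 mm over their backs; the gripper's body (76 mm by 85 mm) begins 54 mm behind the grasp point. The pads swing forward as they close: fully open they stand 13 mm farther back than shut.
Start: joints at [1.149, 0.423, 1.63, -0, 1.089, -0.019], TCP at [0.245, 0.575, 0.253] pointing down, gripper open.
Joint ranges: [-3, 3], [-0.9, 2.11], [0.09, 2.58], [-1.31, 4.45], [0.11, 2.69], [-2.54, 2.54]. Speed limits (rad/s): [2.39, 2.39, 3.01, 3.14, 3.14, 3.14].

### API

Orientations are given as a rotation vector (axis times angle).
In Python, from rig import manip gives the robot as it stands. The module is installed in compiled form; this text tells all that it offers. Calls block until the motion is done:
- manip.move_to(position, orientation): joint-space move of the TCP to a pose.
- manip.servo_line(position, orientation=None, rate=0.15): straight line of the TCP; orientation=None keeps the orientation; rate is the mean speed in m/s.
- manip.set_joints(angles): joint-space move.
- manip.command_gripper(opening, f_grip=None): finger opening in m; f_grip is the grip in N (None keeps the last); returns when the fingers have stopped.
- manip.hold(seconds).
- manip.solve_ik(position, orientation): joint angles nearest the present ones, or None.
- manip.camera(name): name is "scene" or "top" or "wrist"; returns a dict with "image" (400x640x3 uint8, red, green, blue), "fx", "fy", "cx", "cy" (pixels), "cam_to_world" (4x4, takes a point from camera to world coordinates); the wrist camera has in their place "mount" (4x4, takes a point from camera to tool coordinates, whose origin is the TCP and whose axes are the tool frame's). Camera axes: x right, y down, z forward; pixel columns grow to the right and rows downward; lengths in m; the calibration is good to about 2 mm. The wrist camera is an equidistant fisheye: a pixel r from the principal point sees the ray r / f radians off the axis. A picture is of the moment at which its call begins: read the wrist's pose just before it. There is no depth.
A pose or a line that the arm cannot do raises manip.IKError and nothing moves.
- manip.sign_off(): hands the job in, once; it reports no verdict.
Readings, each from a call of its own:
- manip.get_time(): time.
- manip.get_joint_positions(): joint angles.
- manip.get_joint_vel(): joint speeds.
- manip.get_tau(): joint torques, N m.
- manip.get_position(): TCP position.
- manip.get_ee_rot(): TCP orientation.
- manip.get_contact_force(): force on the tool from outside, world axes, zero at the start.
- manip.get_torque(): the same for the moment, N m.
- manip.get_width(): finger opening in m.
Only numpy, scipy, OpenCV 4.12 (cv2) and the standard library are available. Lean on these libraries where they do the work, as an engineer would, in place of code of your own. Each camera call takes 0.05 s, during which the arm holds its last target.

## Working session

There is one attempt and no reset: what is moved stays moved. The work goes in short steps, each a Python script; the robot and the scene stay as the last script left them, time stands still between calls to the robot, and variables do not carry over. Pictures are saved under pics/ and viewed, and the job is handed in when it is done.

```bash
mkdir -p pics; ls; python3 - <<'E'
from rig import manip
import cv2,numpy as np
np.set_printoptions(precision=4,suppress=True)
for n in ["scene","top","wrist"]:
    d=manip.camera(n); cv2.imwrite(f"pics/{n}0.png",d["image"][:,:,::-1])
    print(n,d["fx"],d["fy"],d["cx"],d["cy"]); print(d.get("cam_to_world",d.get("mount")))
print(manip.get_position(),manip.get_ee_rot(),manip.get_time(),manip.get_width())
E
```

```text
pics
scene 367.27503913628726 367.27503913628726 317.52309719688355 202.63665400794685
[[ 0.847   0.3812 -0.3704  0.889 ]
 [ 0.5314 -0.5909  0.607  -0.5817]
 [ 0.0125 -0.711  -0.7031  0.7999]
 [ 0.      0.      0.      1.    ]]
top 387.2341847848758 387.2341847848758 319.9534083554271 201.34020292616503
[[ 0.0272 -0.9975  0.0648  0.4028]
 [-0.9996 -0.0273 -0.0009  0.0644]
 [ 0.0026 -0.0647 -0.9979  1.3925]
 [ 0.      0.      0.      1.    ]]
wrist 309.70691628693146 309.70691628693146 320.4526835461473 200.8854921215258
[[ 0.0005 -0.2602  0.9656 -0.1199]
 [ 1.     -0.0003 -0.0006 -0.0008]
 [ 0.0005  0.9656  0.2602 -0.066 ]
 [ 0.      0.      0.      1.    ]]
[0.2448 0.5746 0.2527] [ 0.3151  1.5479 -0.3169] 0.15 0.08549548892018806
```

View pics/scene0.png

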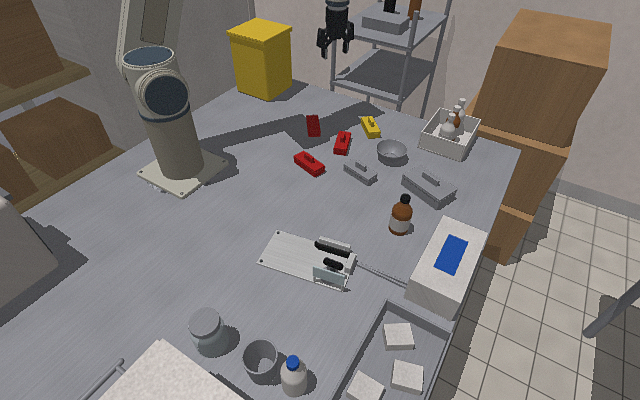

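View pics/top0.png

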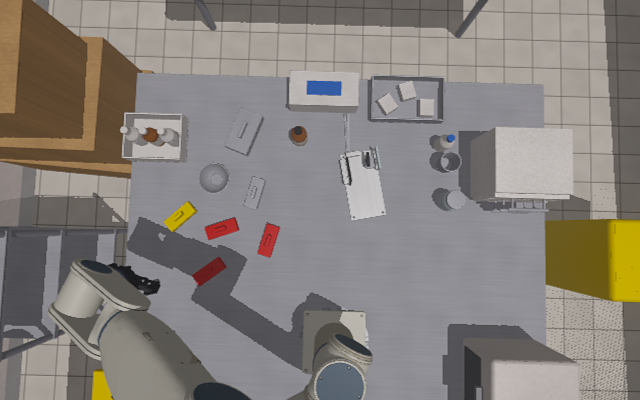

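View pics/wrist0.png

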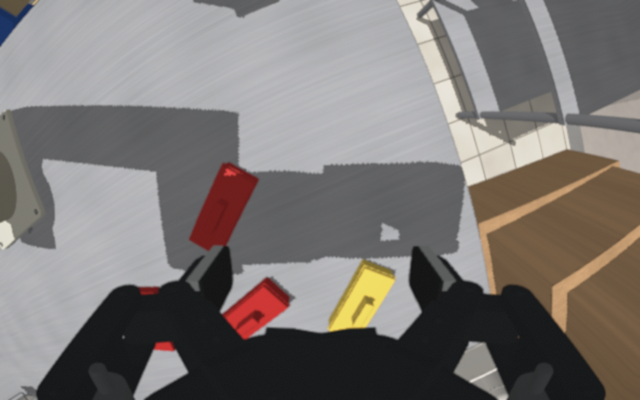

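The top view shows the small grey case at about (254,192) and the big case at (244,132). The dock is at (362,185), with the jaw and screen at its far end (rows 148–185). I'll zoom in for measurements.

```bash
python3 - <<'E'
import cv2
t=cv2.imread("pics/top0.png"); s=cv2.imread("pics/scene0.png")
cv2.imwrite("pics/z1.png",cv2.resize(t[135:225,325:395],None,fx=6.5,fy=6.5,interpolation=cv2.INTER_CUBIC))
cv2.imwrite("pics/z2.png",cv2.resize(t[165:220,225:285],None,fx=8,fy=8,interpolation=cv2.INTER_CUBIC))
cv2.imwrite("pics/z3.png",cv2.resize(s[225:300,250:370],None,fx=6.5,fy=6.5,interpolation=cv2.INTER_CUBIC))
E
```

```text
(no output)
```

View pics/z1.png

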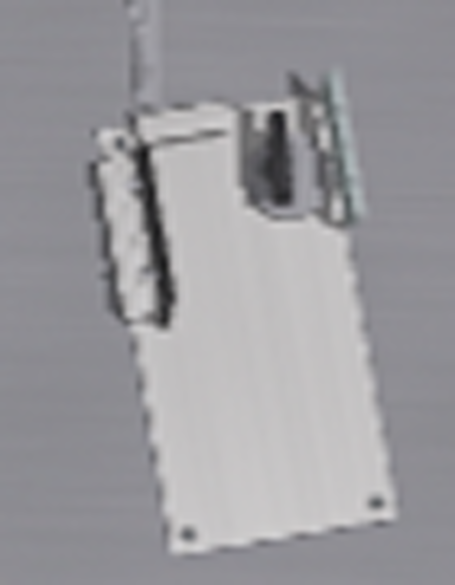

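View pics/z2.png

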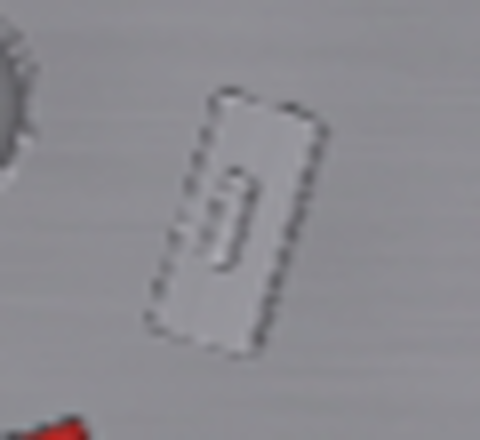

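View pics/z3.png

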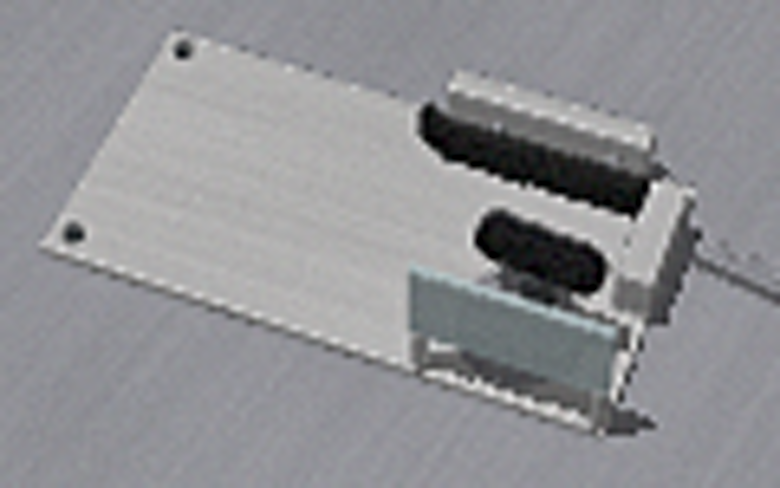

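Zoomed: z1 shows the plate's rear corners at about (170,552) and (395,518). z2 shows the case corners at (215,90), (325,125), (258,355), (150,325). z3 shows the plate, the knob blade and the screen clearly. Next I'll get first estimates by ray casting.

```bash
cat > h.py <<'E'
from rig import manip
import cv2,numpy as np
from scipy.spatial.transform import Rotation as R
np.set_printoptions(precision=4,suppress=True)
def ray(d,px,T=None):
    u,v=px
    if T is None:
        c=np.array([(u-d["cx"])/d["fx"],(v-d["cy"])/d["fy"],1.]);M=d["cam_to_world"]
    else:
        x,y=(u-d["cx"])/d["fx"],(v-d["cy"])/d["fy"];th=np.hypot(x,y)
        k=np.sin(th)/th if th>1e-9 else 1.
        c=np.array([x*k,y*k,np.cos(th)]);M=T@d["mount"]
    return M[:3,3],M[:3,:3]@c/np.linalg.norm(c)
def onz(d,px,z,T=None):
    o,r=ray(d,px,T); return o+r*(z-o[2])/r[2]
def wpose():
    T=np.eye(4);T[:3,3]=manip.get_position();T[:3,:3]=R.from_rotvec(manip.get_ee_rot()).as_matrix();return T
def proj(d,P,T=None):
    M=d["cam_to_world"] if T is None else T@d["mount"]
    c=M[:3,:3].T@(np.asarray(P)-M[:3,3])
    if T is None: return np.array([d["cx"]+d["fx"]*c[0]/c[2],d["cy"]+d["fy"]*c[1]/c[2]])
    th=np.arctan2(np.hypot(c[0],c[1]),c[2]);k=th/np.hypot(c[0],c[1])
    return np.array([d["cx"]+d["fx"]*c[0]*k,d["cy"]+d["fy"]*c[1]*k])
def down(yaw):  # tool x down, tool y (jaw axis) horizontal at world angle yaw
    x=np.array([0,0,-1.]);y=np.array([np.cos(yaw),np.sin(yaw),0]);z=np.cross(x,y)
    return R.from_matrix(np.c_[x,y,z]).as_rotvec()
E
python3 - <<'E'
from h import *
import pickle
d=manip.camera("top"); s=manip.camera("scene")
z=lambda p,f,o:(p[0]/f+o[0]-.5+.5/f,p[1]/f+o[1]-.5+.5/f)
for p in [(170,552),(395,518)]: print("plate",onz(d,z(p,6.5,(325,135)),.006))
for p in [(42,246),(172,32),(600,432)]: print("plate scene",onz(s,z(p,6.5,(250,225)),.006))
for p in [(215,90),(325,125),(258,355),(150,325)]: print("case",onz(d,z(p,8,(225,165)),.030))
print("knob top",onz(d,z((277,157),6.5,(325,135)),.066), "scene", onz(s,z((541,248),6.5,(250,225)),.06))
print(R.from_rotvec(manip.get_ee_rot()).as_matrix())
E
```

```text
plate [ 0.4308 -0.0486  0.006 ]
plate [ 0.4529 -0.1722  0.006 ]
plate scene [ 0.4536 -0.1738  0.006 ]
plate scene [ 0.4291 -0.0531  0.006 ]
plate scene [ 0.6867 -0.1273  0.006 ]
case [0.5751 0.3081 0.03  ]
case [0.5609 0.2589 0.03  ]
case [0.4584 0.2847 0.03  ]
case [0.4703 0.3327 0.03  ]
knob top [ 0.641 -0.096  0.066] scene [ 0.6425 -0.1007  0.06  ]
[[-0.0003  0.392   0.92  ]
 [-0.0006  0.92   -0.392 ]
 [-1.     -0.0007 -0.    ]]
```

First estimates: dock yaw about 0.19, origin about (0.585,-0.066), knob axis about (0.643,-0.099). The case is at about (0.516,0.296) with yaw about -0.235. Next I'll take wrist views from above both.

```bash
python3 - <<'E'
from h import *
import pickle
out={}
def look(name,p,yaw):
    manip.move_to(p,down(yaw)); manip.hold(0.3)
    T=wpose(); d=manip.camera("wrist"); out[name]=(T,d); cv2.imwrite(f"pics/{name}.png",d["image"][:,:,::-1])
    print(name,T[:3,3],manip.get_joint_positions(),manip.get_time())
c,s=np.cos(.19),np.sin(.19)
D=lambda x,y,z:np.array([.5855+c*x-s*y,-.0661+s*x+c*y,z])
look("wd1",D(.08,-.02,.24),.19+np.pi/2)
look("wd2",D(-.0,-.02,.24),.19+np.pi/2)
th=-.235
look("wc1",np.array([.516+.06*np.cos(th),.296+.06*np.sin(th),.22]),th+np.pi/2)
pickle.dump(out,open("w.pkl","wb"))
E
```

```text
wd1 [ 0.6679 -0.0703  0.24  ] [-0.1227  0.505   1.5296  0.      1.107  -1.8839] 3.325
wd2 [ 0.5901 -0.0856  0.2399] [-0.164   0.3966  1.7068  0.      1.0382 -1.9252] 4.0917
wc1 [0.5747 0.2813 0.2201] [ 0.4369  0.4816  1.6202 -0.      1.0397 -0.8981] 5.8167
```

View pics/wd1.png

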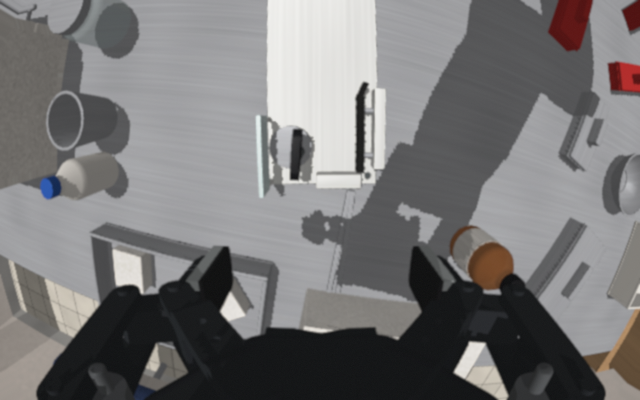

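View pics/wd2.png

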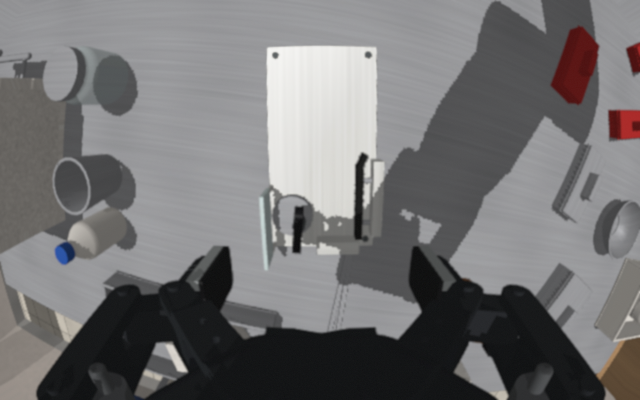

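View pics/wc1.png

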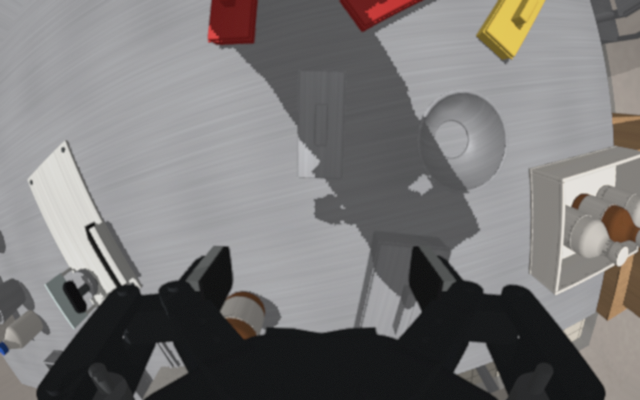

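wd2 shows the whole base plate (rear corners about (267,47) and (376,47)) and the knob at about (298,215). wd1 shows the knob blade at (296,155), the screen at x≈262 and the end block at (338,180). wc1 shows the case top from (300,71) to (343,178). I'll zoom these for sub-pixel readings.

```bash
python3 - <<'E'
import cv2
def z(n,x0,x1,y0,y1,f,o): 
    i=cv2.imread(f"pics/{n}.png")[y0:y1,x0:x1]; i=cv2.convertScaleAbs(i,alpha=1.3 if o!='zc' else 1.8)
    cv2.imwrite(f"pics/{o}.png",cv2.resize(i,None,fx=f,fy=f,interpolation=cv2.INTER_NEAREST))
z("wd1",245,395,75,200,5,"zd1");z("wd2",255,390,35,120,5,"zd2");z("wc1",285,360,60,190,4.5,"zc")
E
```

```text
(no output)
```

View pics/zd1.png

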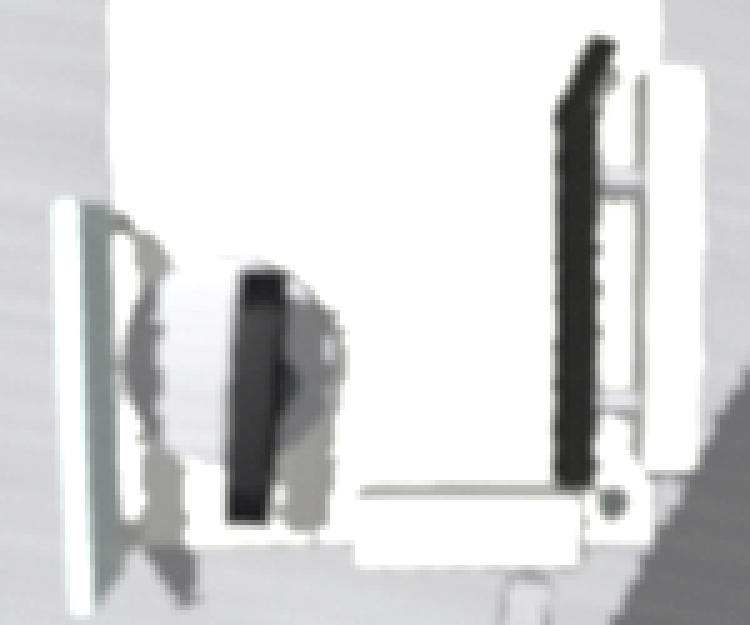

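View pics/zd2.png

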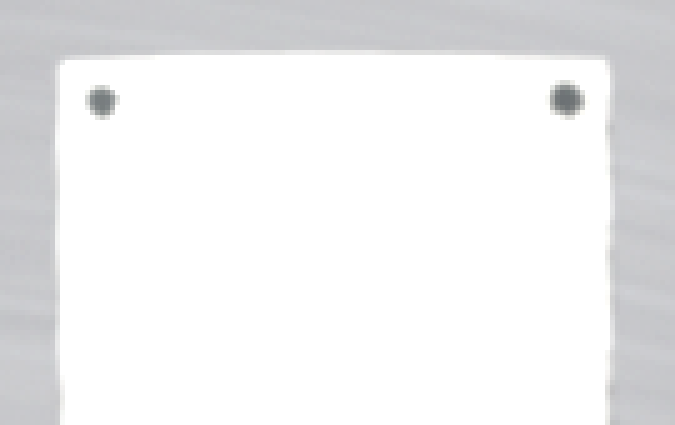

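View pics/zc.png

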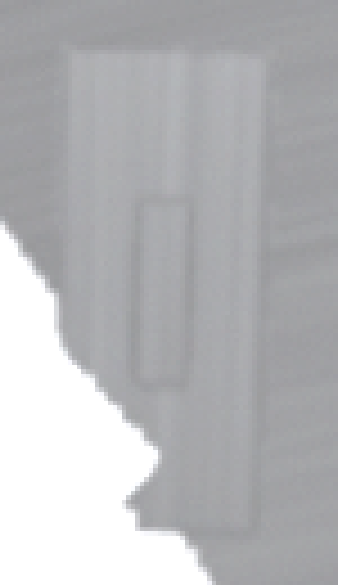

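```bash
python3 - <<'E'
from h import *
import pickle
w=pickle.load(open("w.pkl","rb"))
def P(n,zp,f,o,h):
    T,d=w[n]; return onz(d,(zp[0]/f+o[0]-.5,zp[1]/f+o[1]-.5),h,T)
print("plate -x corners"); 
a=P("wd2",(56,56),5,(255,35),.006); b=P("wd2",(609,56),5,(255,35),.006); print(a,b,np.linalg.norm(a-b))
c=P("wd1",(654,546),5,(245,75),.006); print("far +y corner",c,np.linalg.norm(c-b))
e1=P("wd1",(110,10),5,(245,75),.006);e2=P("wd1",(662,10),5,(245,75),.006);e3=P("wd2",(58,420),5,(255,35),.006);e4=P("wd2",(609,420),5,(255,35),.006)
print("sides",e1,e2,e3,e4)
ang=lambda v:np.arctan2(v[1],v[0])
print("yaws",ang(b-a)-np.pi/2,ang(c-b),ang(e3-a),ang(e4-b))
yaw=.5*(ang(b-a)-np.pi/2+ang(c-b))
Rz=R.from_euler('z',yaw).as_matrix()
org=np.mean([a-Rz@[-.15,-.08,0],b-Rz@[-.15,.045,0],c-Rz@[.09,.045,0]],axis=0);print("org",org,yaw)
print([x-0 for x in (a-Rz@[-.15,-.08,0],b-Rz@[-.15,.045,0],c-Rz@[.09,.045,0])])
loc=lambda p:Rz.T@(p-org)
print("sides loc y",[loc(x)[:2] for x in (e1,e2,e3,e4)])
print("endblock face top corners", loc(P("wd1",(357,497),5,(245,75),.030)), loc(P("wd1",(580,497),5,(245,75),.030)))
print("jaw face top", loc(P("wd1",(553,250),5,(245,75),.025)),loc(P("wd1",(553,450),5,(245,75),.025)))
for q in [(243,268),(288,268),(226,522),(268,522)]: print("blade", loc(P("wd1",q,5,(245,75),.066)))
for q in [(52,196),(82,196),(70,616),(96,616)]: print("screen top", loc(P("wd1",q,5,(245,75),.070)))
print("case")
C=[P("wc1",q,4.5,(285,60),.030) for q in [(68,50),(266,55),(252,528)]]; H=[P("wc1",q,4.5,(285,60),.052) for q in [(138,199),(190,201),(186,386),(135,386)]]
print(C,np.linalg.norm(C[0]-C[1]),np.linalg.norm(C[1]-C[2]),"centre",(C[0]+C[2])/2,"yaw",ang(C[2]-C[1]),ang(C[1]-C[0])-np.pi/2)
print("handle",np.mean(H,axis=0),ang(H[2]-H[1]),ang(H[3]-H[0]),np.linalg.norm(H[2]-H[1]),np.linalg.norm(H[1]-H[0]))
E
```

```text
plate -x corners
[ 0.4506 -0.1766  0.006 ] [ 0.4268 -0.053   0.006 ] 0.12594869149601887
far +y corner [ 0.6635 -0.006   0.006 ] 0.24135951074893064
sides [ 0.5644 -0.1532  0.006 ] [ 0.5406 -0.0302  0.006 ] [ 0.5347 -0.1601  0.006 ] [ 0.5109 -0.0367  0.006 ]
yaws 0.19042207434349923 0.19588449537322727 0.19416940489438408 0.19110122604068877
org [ 0.583  -0.0684  0.006 ] 0.19315328485836325
[array([ 0.5825, -0.0693,  0.006 ]), array([ 0.5826, -0.0683,  0.006 ]), array([ 0.5838, -0.0674,  0.006 ])]
sides loc y [array([-0.0345, -0.0797]), array([-0.0342,  0.0456]), array([-0.065 , -0.0808]), array([-0.0646,  0.0449])]
endblock face top corners [ 0.0751 -0.0238  0.024 ] [0.0751 0.0246 0.024 ]
jaw face top [0.0218 0.0185 0.019 ] [0.0656 0.0191 0.019 ]
blade [ 0.0245 -0.0445  0.06  ]
blade [ 0.0246 -0.036   0.06  ]
blade [ 0.0735 -0.0487  0.06  ]
blade [ 0.0735 -0.0405  0.06  ]
screen top [ 0.0097 -0.0801  0.064 ]
screen top [ 0.01   -0.0743  0.064 ]
screen top [ 0.0911 -0.0796  0.064 ]
screen top [ 0.0912 -0.0744  0.064 ]
case
[array([0.4573, 0.2875, 0.03  ]), array([0.4685, 0.3294, 0.03  ]), array([0.5715, 0.3021, 0.03  ])] 0.043369730000972426 0.10647812058473623 centre [0.5144 0.2948 0.03  ] yaw -0.2591485450178853 -0.2619426130672604
handle [0.5149 0.2948 0.052 ] -0.25615418889530767 -0.2542693764450171 0.038307639712125266 0.010592346858042438
```

The measurements agree well: plate 126 x 241 mm, end block face at x=+75, and the case's lid centre and handle centre agree within 0.5 mm. But the top and scene cameras differ from the wrist by 2–4 mm sideways, and the slot clearance is only about 1 mm. So I'll take one dock view with the camera turned half a turn, which cancels the mount error.

```bash
python3 - <<'E'
from h import *
import pickle
w=pickle.load(open("w.pkl","rb"))
yaw=.193;c,s=np.cos(yaw),np.sin(yaw)
D=lambda x,y,z:np.array([.583+c*x-s*y,-.0684+s*x+c*y,z])
manip.move_to(D(-.10,-.02,.24),down(yaw-np.pi/2)); manip.hold(.3)
T=wpose(); d=manip.camera("wrist"); w["wd3"]=(T,d); cv2.imwrite("pics/wd3.png",d["image"][:,:,::-1])
print(manip.get_joint_positions(),manip.get_time())
pickle.dump(w,open("w.pkl","wb"))
i=cv2.convertScaleAbs(d["image"][60:180,245:400,::-1],alpha=1.0)
cv2.imwrite("pics/zd3.png",cv2.resize(i,None,fx=5,fy=5,interpolation=cv2.INTER_NEAREST))
E
```

```text
[-0.2393  0.2584  1.9127  0.      0.9706  1.1379] 7.9333
```

View pics/wd3.png

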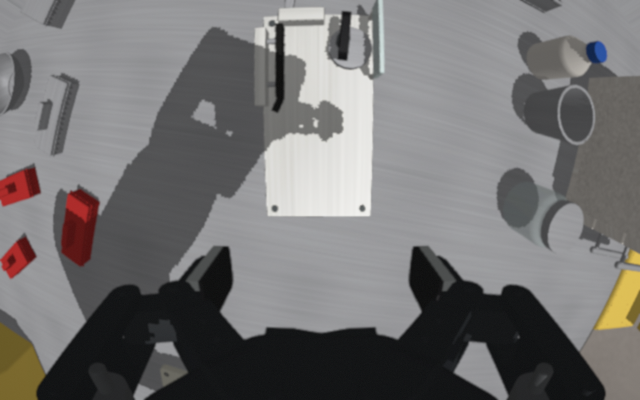

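View pics/zd3.png

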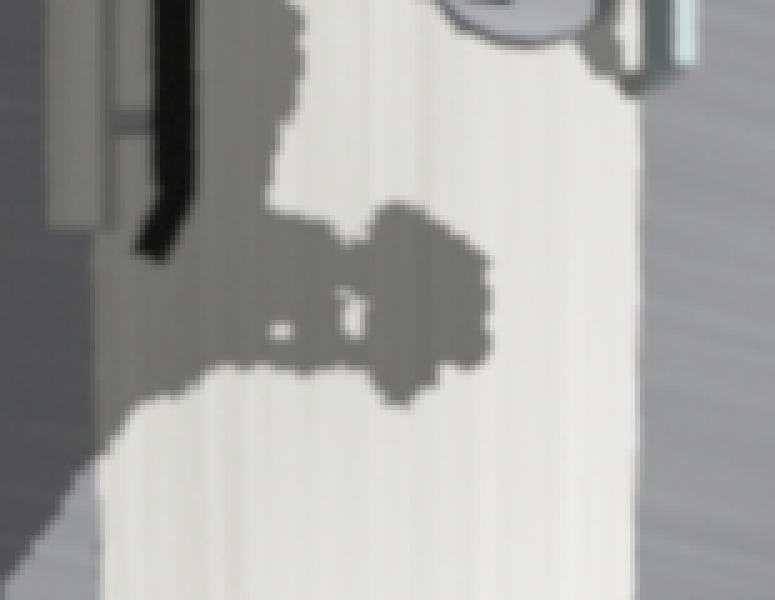

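wd3 shows the plate from the other side, with its rear edge at row ≈216 and sides at x≈267 and 371. I'll fit the edges and compare with the first set.

```bash
python3 - <<'E'
from h import *
import pickle
w=pickle.load(open("w.pkl","rb"))
def cross(v,i0,n):  # strongest-gradient subpixel in 1D window
    a=np.asarray(v,float)[i0-n:i0+n+1]; g=np.abs(np.gradient(a)); k=np.clip(g-0.3*g.max(),0,None); return i0-n+(k*np.arange(len(a))).sum()/k.sum()
def fit(name,rowsL,xl,rowsR,xr,yend):
    T,d=w[name]; g=cv2.cvtColor(d["image"],cv2.COLOR_RGB2GRAY)
    L=[onz(d,(cross(g[r],xl,5),r),.006,T) for r in rowsL]; Rr=[onz(d,(cross(g[r],xr,5),r),.006,T) for r in rowsR]
    E=[onz(d,(x,cross(g[:,x],yend,5)),.006,T) for x in range(280,360,5)]
    return np.array(L),np.array(Rr),np.array(E)
def line(p): m=p.mean(0)[:2]; u=np.linalg.svd(p[:,:2]-m)[2][0]; return m,u
yaw=.193;Rz=R.from_euler('z',yaw).as_matrix()[:2,:2]
for n,a in [("wd2",(range(60,130,3),267,range(60,130,3),376,46)),("wd3",(range(168,208,3),266,range(90,208,3),372,216))]:
    L,Q,E=fit(n,*a)
    out=[]
    for p in (L,Q,E):
        m,u=line(p); out.append((m, np.arctan(u[1]/u[0])))
    if n=="wd3": L,Q=Q,L; out[0],out[1]=out[1],out[0]   # L := dock right side (y=-80)
    my=(Rz.T@out[0][0])[1],(Rz.T@out[1][0])[1]; ex=(Rz.T@out[2][0])[0]
    print(n,"yaws",[round(o[1],4) for o in out],"width",my[1]-my[0],"org y'",my[0]+.08,my[1]-.045,"org x'",ex+.15)
print("prev",Rz.T@[.583,-.0684])
E
```

```text
wd2 yaws [np.float64(0.1974), np.float64(0.1972), np.float64(-1.3807)] width 0.12438401846638936 org y' -0.17876124758484918 -0.17937722911845982 org x' 0.560087708807214
wd3 yaws [np.float64(0.1981), np.float64(0.2163), np.float64(-1.381)] width 0.12393076434259118 org y' -0.17855616283055048 -0.17962539848795933 org x' 0.5601829907965487
prev [ 0.5591 -0.179 ]
```

The two opposed views agree within 0.2 mm, so the wrist calibration is good. The side edges and end block give yaw ≈0.196. Grasping the case now.

```bash
cat >> h.py <<'E'
YAW=.196
_r=lambda a:np.array([[np.cos(a),-np.sin(a)],[np.sin(a),np.cos(a)]])
ORG=_r(.193)@[.4601,-.1791]+_r(YAW)@[.1,0]
RZ=_r(YAW)
def D(x,y,z): return np.r_[ORG+RZ@[x,y],z]
def L(p): p=np.asarray(p); return np.r_[RZ.T@(p[:2]-ORG),p[2]]
def FL(): f=manip.get_contact_force(); return np.r_[RZ.T@f[:2],f[2]]
E
python3 - <<'E'
from h import *
print("ORG",ORG)
o=down(-.256+np.pi/2)
p=np.array([.5147,.2948,.16])
manip.move_to(p,o); manip.command_gripper(.04,30)
manip.servo_line([p[0],p[1],.075],rate=.12)
print(manip.get_contact_force())
manip.servo_line([p[0],p[1],.0565],rate=.04)
print(manip.get_contact_force(),manip.get_position())
manip.command_gripper(.0,40)
print("w",manip.get_width(),manip.get_contact_force())
T=wpose();d=manip.camera("wrist");cv2.imwrite("pics/g1.png",d["image"][:,:,::-1])
manip.servo_line([p[0],p[1],.12],rate=.1);manip.hold(.2)
print("w",manip.get_width(),manip.get_contact_force(),manip.get_time())
d=manip.camera("wrist");cv2.imwrite("pics/g2.png",d["image"][:,:,::-1])
E
```

```text
ORG [ 0.584  -0.0681]
[ 0.2675 -0.3429 -0.0197]
[ 0.2764 -0.2023 -1.1358] [0.5146 0.2948 0.0563]
w 0.010785066870495751 [ 0.7271  0.7921 -1.0613]
w 0.01075033749291419 [ 0.1485 -0.0245 -2.9239] 13.0
```

View pics/g2.png

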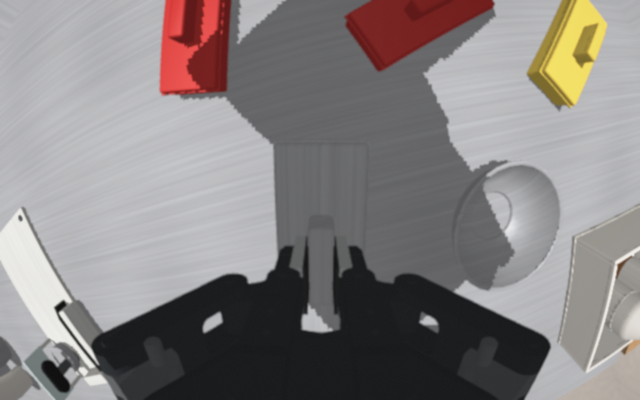

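g2 shows the case held straight and centred between the pads (lid rear edge from (275,145) to (367,145), centred on column 321). The wrist reads about 3 N of weight. Now to the dock entry and down.

```bash
python3 - <<'E'
from h import *
p=manip.get_position()
manip.servo_line([p[0],p[1],.22],rate=.2)
o=down(YAW+np.pi/2)
manip.move_to(D(-.097,-.0046,.2),o)
manip.servo_line(D(-.097,-.0046,.085),rate=.12); manip.hold(.2)
f0=FL(); z=.068; print("f0",f0)
manip.servo_line(D(-.097,-.0046,z),rate=.05)
while z>.0595:
    z-=.0007; manip.servo_line(D(-.097,-.0046,z),rate=.02)
    if (FL()-f0)[2]>3: break
print(z,FL()-f0,L(manip.get_position()),manip.get_time())
d=manip.camera("wrist");cv2.imwrite("pics/e1.png",d["image"][:,:,::-1])
d=manip.camera("scene");cv2.imwrite("pics/e2.png",cv2.resize(d["image"][210:310,240:380,::-1],None,fx=5,fy=5))
E
```

```text
f0 [ 0.7145  0.2539 -3.1608]
0.06239999999999996 [-2.4717  0.8517  4.1887] [-0.097  -0.0046  0.0626] 18.9417
```

View pics/e1.png

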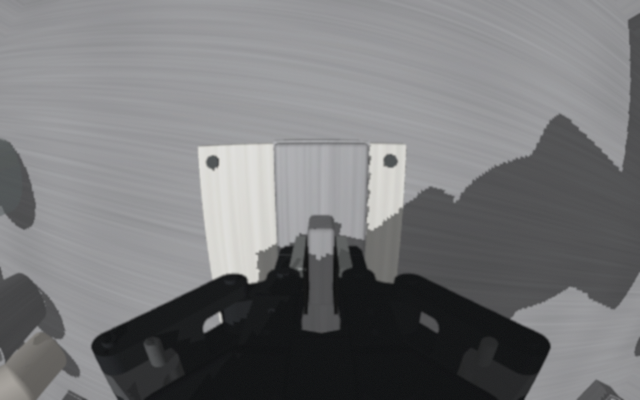

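View pics/e2.png

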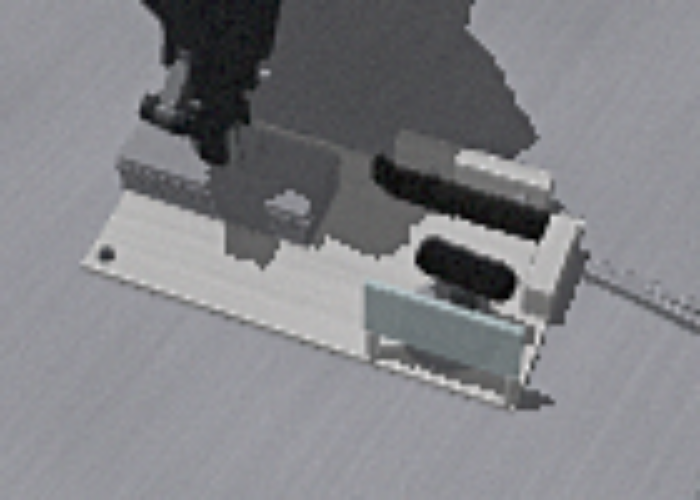

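The case sits flat on the plate at the expected height (TCP z 62.4 mm), clear of the jaw and cam and parallel to the plate edges. Now sliding in, watching the force.

```bash
python3 - <<'E'
from h import *
f0=np.array([.7145,.2539,-3.16]); y=-.0046; z=.0627
manip.servo_line(D(-.05,y,z),rate=.06); f=FL()-f0; print(-.05,y,f)
x=-.05; home=False
while x<.026:
    x+=.006 if x<.012 else .001
    manip.servo_line(D(x,y,z),rate=.05 if x<.012 else .015); f=FL()-f0
    print(round(x,4),round(y,4),f,L(manip.get_position())[:2])
    if f[0]<-14: home=True;break
    if abs(f[0])>30 or abs(f[1])>20: print("stop");break
    if f[1]<-5: y-=.0004
    elif f[1]>5: y+=.0004
print(home,manip.get_time(),manip.get_width())
d=manip.camera("wrist");cv2.imwrite("pics/s1.png",d["image"][:,:,::-1])
d=manip.camera("scene");cv2.imwrite("pics/s2.png",cv2.resize(d["image"][210:310,240:380,::-1],None,fx=5,fy=5))
E
```

```text
-0.05 -0.0046 [-0.0358 -0.5572  1.6868]
-0.044 -0.0046 [0.0535 0.2301 2.2257] [-0.0439 -0.0046]
-0.038 -0.0046 [0.6196 0.1329 2.4185] [-0.0377 -0.0046]
-0.032 -0.0046 [-0.0538  0.5074  2.2383] [-0.0316 -0.0046]
-0.026 -0.0046 [ 0.0999 -0.512   2.4354] [-0.0256 -0.0046]
-0.02 -0.0046 [-0.3222 -0.5036  1.7211] [-0.0197 -0.0046]
-0.014 -0.0046 [0.4735 0.5954 2.3008] [-0.0136 -0.0046]
-0.008 -0.0046 [ 0.2946 -1.4139  2.2666] [-0.0076 -0.0046]
-0.002 -0.0046 [0.4604 0.0838 2.5356] [-0.0017 -0.0046]
0.004 -0.0046 [ 0.1372 -0.1125  2.6184] [ 0.0044 -0.0046]
0.01 -0.0046 [ 0.7073 -0.0794  2.3213] [ 0.0104 -0.0046]
0.016 -0.0046 [-0.4247  0.2746  2.9051] [ 0.0163 -0.0046]
0.017 -0.0046 [-1.572   0.0198  3.9864] [ 0.017  -0.0046]
0.018 -0.0046 [-2.2246  0.2177  3.6293] [ 0.0181 -0.0046]
0.019 -0.0046 [-1.4102 -0.3145  3.0639] [ 0.0192 -0.0046]
0.02 -0.0046 [-2.2719 -0.0088  3.3317] [ 0.02   -0.0046]
0.021 -0.0046 [-4.9573 -0.4022  5.4666] [ 0.0201 -0.0045]
0.022 -0.0046 [-9.2743 -1.2331  8.9528] [ 0.0201 -0.0045]
0.023 -0.0046 [-12.1003  -1.1884  12.5415] [ 0.0202 -0.0045]
0.024 -0.0046 [-17.3116  -1.9979  15.138 ] [ 0.0203 -0.0045]
True 25.1917 0.011170649745212575
```

View pics/s2.png

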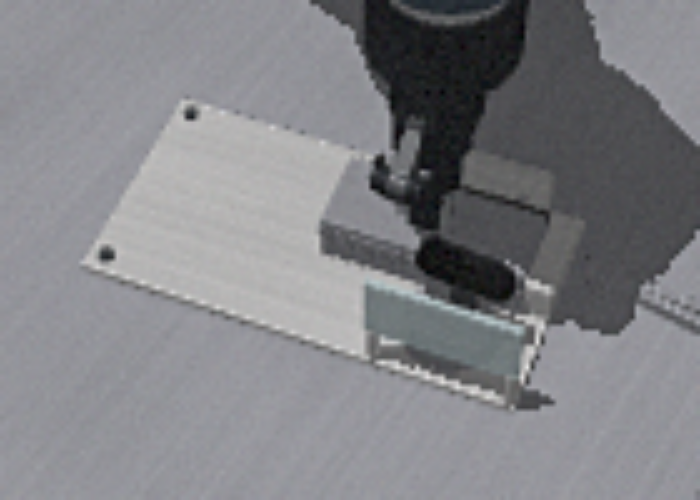

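The end stop was felt at x = 20.1 mm, exactly the nominal home (+20.0), with lateral force ~0. s2 shows the case between the jaw and knob, against the end block. Now I'll relax, release slightly, lift, and look from above.

```bash
python3 - <<'E'
from h import *
import pickle
manip.servo_line(D(.0208,-.0046,.0630),rate=.03); print(FL())
manip.command_gripper(.024,30); print("w",manip.get_width(),FL())
manip.servo_line(D(.0208,-.0046,.10),rate=.12)
print(manip.get_torque(),manip.get_time())
manip.servo_line(D(.09,-.03,.2),rate=.25);manip.hold(.2)
T=wpose();d=manip.camera("wrist");pickle.dump((T,d),open("k.pkl","wb"));im=d["image"][:,:,::-1];cv2.imwrite("pics/k1.png",im)
print(manip.get_time())
cv2.imwrite("pics/k1z.png",cv2.resize(cv2.convertScaleAbs(im[60:200,240:400],alpha=1.),None,fx=4.2,fy=4.2,interpolation=cv2.INTER_NEAREST))
E
```

```text
[-5.1941 -1.8037  0.961 ]
w 0.02403439090759976 [-0.4524  0.1289  0.5828]
[-0.016   0.0013  0.0107] 26.2917
27.1917
```

View pics/k1z.png

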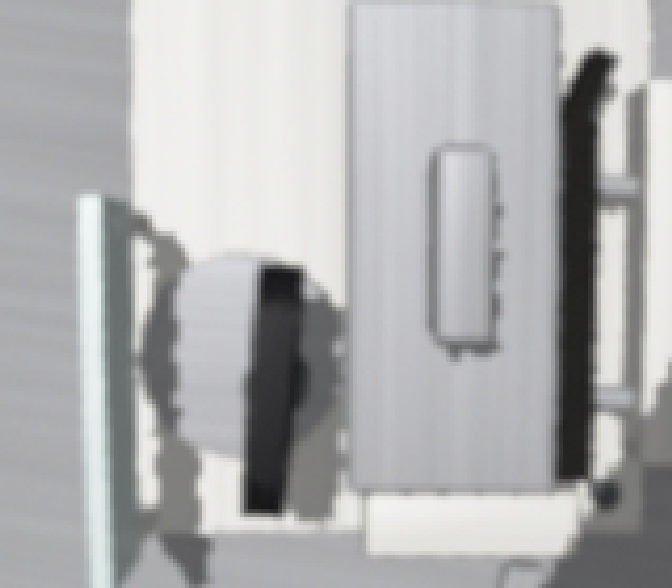

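k1z shows the case flush against the end block (row 490) and parallel to the jaw. The knob blade spans rows 266–514, with its near end face visible below row ~300. I'll enhance the blade to read only its top face.

```bash
python3 - <<'E'
import cv2,numpy as np
im=cv2.imread("pics/k1.png")[118:188,292:318].astype(float)
im=np.clip((im-5)*4,0,255).astype(np.uint8)
cv2.imwrite("pics/k1b.png",cv2.resize(im,None,fx=8,fy=8,interpolation=cv2.INTER_NEAREST))
E
```

```text
(no output)
```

View pics/k1b.png

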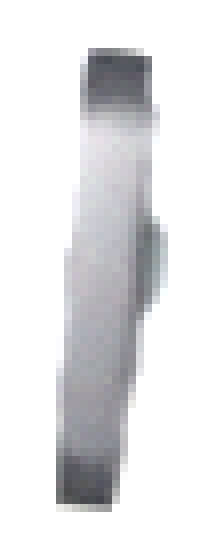

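```bash
python3 - <<'E'
from h import *
import pickle
T,d=pickle.load(open("k.pkl","rb"))
P=lambda q,h:L(onz(d,(q[0]/8+292-.5,q[1]/8+118-.5),h,T))
for e in [[(81,120),(57,460)],[(143,120),(116,460)]]:
    a,b=[P(q,.066) for q in e]; print(a,b,"q",-np.arctan2(b[1]-a[1],b[0]-a[0]))
print("ends mid",P((115,55),.055),P((85,505),.055))
Z=lambda q,h:L(onz(d,(q[0]/4.2+240-.5,q[1]/4.2+60-.5),h,T))
print("case lid",[Z(q,.036) for q in [(350,6),(557,6),(350,490),(557,490)]])
print("endblock",Z((450,493),.030),"screen face",Z((103,200),.07),Z((122,570),.07))
E
```

```text
[ 0.032  -0.0451  0.066 ] [ 0.0671 -0.0479  0.066 ] q 0.08072773862414541
[ 0.032  -0.0388  0.066 ] [ 0.0671 -0.0418  0.066 ] q 0.08547367217970941
ends mid [ 0.0255 -0.0421  0.055 ] [ 0.074  -0.0457  0.055 ]
case lid [array([-0.0327, -0.0277,  0.036 ]), array([-0.0339,  0.017 ,  0.036 ]), array([ 0.0735, -0.0277,  0.036 ]), array([0.0733, 0.0184, 0.036 ])]
endblock [ 0.0753 -0.005   0.03  ] screen face [ 0.0107 -0.0749  0.07  ] [ 0.0832 -0.0731  0.07  ]
```

The blade is at q0≈0.083, centred at dock (50,-43.7), which agrees with the cam axis (50,-44). The case lid's front end is at x=73.5 against the block at 75, within pixel error. Now I'll pinch the blade.

```bash
python3 - <<'E'
from h import *
o=down(YAW+np.pi/2-.083)
manip.command_gripper(.030,30)
manip.move_to(D(.05,-.0438,.13),o); manip.hold(.2)
print("free",FL(),manip.get_torque(),manip.get_width(),L(manip.get_position()))
manip.servo_line(D(.05,-.0438,.085),rate=.1);print(FL())
manip.servo_line(D(.05,-.0438,.062),rate=.04);print(FL(),manip.get_torque())
manip.command_gripper(.0,50);manip.hold(.2)
print("grip",FL(),manip.get_torque(),manip.get_width(),L(manip.get_position()),manip.get_joint_positions(),manip.get_time())
d=manip.camera("wrist");cv2.imwrite("pics/p1.png",d["image"][:,:,::-1])
E
```

```text
free [-0.3415  0.0352 -0.0658] [-0.0039  0.0058 -0.0339] 0.029763088346362085 [ 0.0521 -0.0441  0.132 ]
[ 0.4813 -0.5104  0.224 ]
[ 0.4183 -0.2063  0.2027] [-0.0102  0.0166  0.009 ]
grip [0.7458 4.9358 3.2006] [ 0.9338  0.1327 -0.0399] 0.009942922232416983 [ 0.0503 -0.0431  0.0624] [-0.1741  0.7044  1.6602  0.0011  0.7769 -1.8587] 29.9083
```

View pics/p1.png

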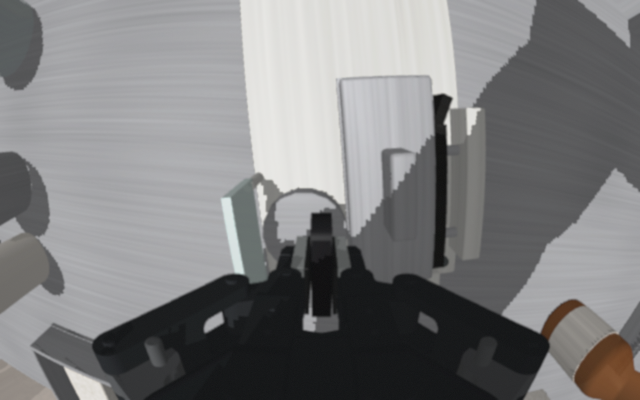

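p1 shows the blade pinched centrally with the fingers clear of the screen. A 5 N side force means my axis is about 0.7 mm off, so I'll shift to relieve it, then turn in small steps logging the torque.

```bash
cat >> h.py <<'E'
def toolq():
    y=R.from_rotvec(manip.get_ee_rot()).as_matrix()[:,1]
    return YAW+np.pi/2-np.arctan2(y[1],y[0])
def turn(q,c,hold=.15,n=4):
    manip.move_to(D(c[0],c[1],c[2]),down(YAW+np.pi/2-q)); manip.hold(hold)
    t=[];f=[]
    for _ in range(n): t.append(manip.get_torque()[2]);f.append(FL());manip.hold(.02)
    return toolq(),np.mean(t),np.mean(f,0)
E
python3 - <<'E'
from h import *
c=np.array([.0502,-.0431,.0622]); t0=manip.get_time()
for q in [.083,.13,.18,.23,.28,.32]:
    r=turn(q,c); print(round(q,3),r[0].round(4),r[1].round(4),r[2],round(manip.get_time()-t0,2))
    if np.hypot(*r[2][:2])>4: c[:2]+=r[2][:2]*1.2e-4
print(c,manip.get_width(),manip.get_time())
E
```

```text
0.083 0.083 0.0509 [-0.6009  3.4496  4.5663] 0.47
0.13 0.1285 0.0355 [-0.7061  3.7585  5.0649] 0.93
0.18 0.1784 0.086 [-0.8766  3.9686  5.0018] 1.4
0.23 0.2281 0.168 [-0.2242  0.8674  4.8094] 1.87
0.28 0.2783 0.1228 [-0.035   1.4081  5.6123] 2.33
0.32 0.3182 0.1436 [-0.9719  1.2348  4.7548] 2.8
[ 0.0501 -0.0426  0.0622] 0.009525600656272835 32.7583
```

Torque has levelled at about 0.14, which is free turning. Continuing in finer steps with more averaging.

```bash
python3 - <<'E'
from h import *
c=np.array([.0501,-.0426,.0622]); t0=manip.get_time()
for q in np.arange(.35,.60,.03):
    r=turn(q,c,.12,8); print(round(q,3),r[0].round(4),r[1].round(4),r[2],round(manip.get_time()-t0,2))
    if r[1]>.23: break
E
```

```text
0.35 0.3483 0.1423 [-0.5948  0.9536  5.4004] 0.5
0.38 0.3781 0.124 [-0.8402  1.1933  4.7864] 1.0
0.41 0.4082 0.1239 [-0.9224  1.2258  5.0909] 1.5
0.44 0.4382 0.1637 [-0.8957  1.2839  5.2843] 2.0
0.47 0.4682 0.1368 [-0.5372  1.4876  5.1867] 2.5
0.5 0.4982 0.1419 [-0.7256  1.5417  5.4697] 3.0
0.53 0.5283 0.1306 [-0.5599  1.383   4.8013] 3.5
0.56 0.5583 0.1372 [-0.7056  1.5966  5.1487] 4.0
0.59 0.5882 0.1605 [-0.5818  1.3721  5.0993] 4.5
```

```bash
python3 - <<'E'
from h import *
c=np.array([.0501,-.0426,.0622]); t0=manip.get_time()
q=.59
while q<.9:
    q+=.025
    r=turn(q,c,.12,8); print(round(q,3),r[0].round(4),r[1].round(4),r[2],round(manip.get_time(),2))
    if r[1]>.23: break
E
```

```text
0.615 0.6133 0.1316 [-0.5927  1.5156  4.9074] 37.76
0.64 0.6382 0.168 [-0.6275  1.3433  5.2372] 38.26
0.665 0.6632 0.1895 [-0.3793  1.6817  4.9924] 38.76
0.69 0.688 0.2034 [-0.4649  1.3203  5.1563] 39.26
0.715 0.713 0.2299 [-0.4122  1.0443  5.1634] 39.76
0.74 0.738 0.2322 [-0.2206  1.4962  5.1307] 40.26
```

Contact began at about q=0.63. Torque is rising gently, about 0.09 above base, which I put at roughly 5 N. Continuing.

```bash
python3 - <<'E'
from h import *
c=np.array([.0501,-.0426,.0622])
d=manip.camera("wrist");cv2.imwrite("pics/q1.png",d["image"][:,:,::-1])
q=.74
while q<.90:
    q+=.025
    r=turn(q,c,.15,10); print(round(q,3),r[0].round(4),r[1].round(4),r[2],round(manip.get_time(),2))
    if r[1]>.345: break
d=manip.camera("wrist");cv2.imwrite("pics/q2.png",d["image"][:,:,::-1])
E
```

```text
0.765 0.7629 0.274 [-0.7476  1.5107  5.2766] 40.88
0.79 0.7878 0.3138 [-0.1372  1.2925  5.3214] 41.44
0.815 0.8127 0.3473 [-0.6811  1.126   4.9176] 42.01
```

View pics/q2.png

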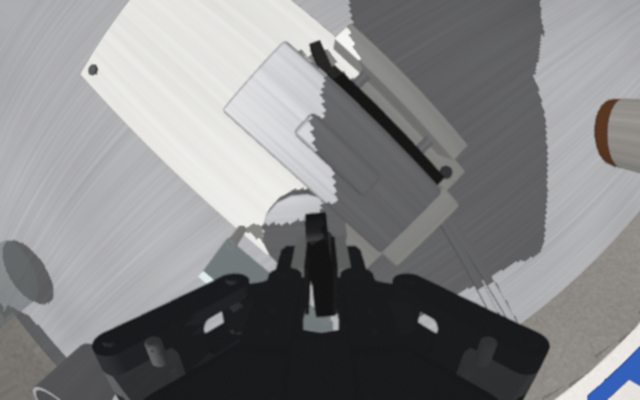

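q2 shows the jaw rubber against the case, the case against the end block, and the blade lagging slightly in the pads. Torque is 0.21 above base, about 12–15 N at the turn. Letting go keeps only two thirds of that, so I'll take one more small step and then release.

```bash
python3 - <<'E'
from h import *
c=np.array([.0501,-.0426,.0622])
r=turn(.835,c,.15,12); print(r,manip.get_time())
manip.command_gripper(.024,30); manip.hold(.2); print(manip.get_width(),FL(),manip.get_torque())
manip.servo_line(D(.0501,-.0426,.10),rate=.08); print(FL())
manip.servo_line(D(.0501,-.0426,.2),rate=.2)
manip.move_to(D(.09,-.03,.2),down(YAW+np.pi/2));manip.hold(.2)
T=wpose();d=manip.camera("wrist");im=d["image"][:,:,::-1];cv2.imwrite("pics/f1.png",im)
cv2.imwrite("pics/f1z.png",cv2.resize(im[60:200,240:400],None,fx=4.2,fy=4.2,interpolation=cv2.INTER_NEAREST))
s=manip.camera("scene");cv2.imwrite("pics/f2.png",s["image"][:,:,::-1])
import pickle;pickle.dump((T,d),open("f.pkl","wb"));print(manip.get_time())
E
```

```text
(np.float64(0.8326713816270509), np.float64(0.36493949654468), array([-0.3655,  1.1   ,  4.9905])) 42.6583
0.024236928109831073 [ 0.0636 -0.761   0.7681] [-0.025   0.0064 -0.0093]
[-0.8326  0.0369  0.1469]
45.5083
```

View pics/f1z.png

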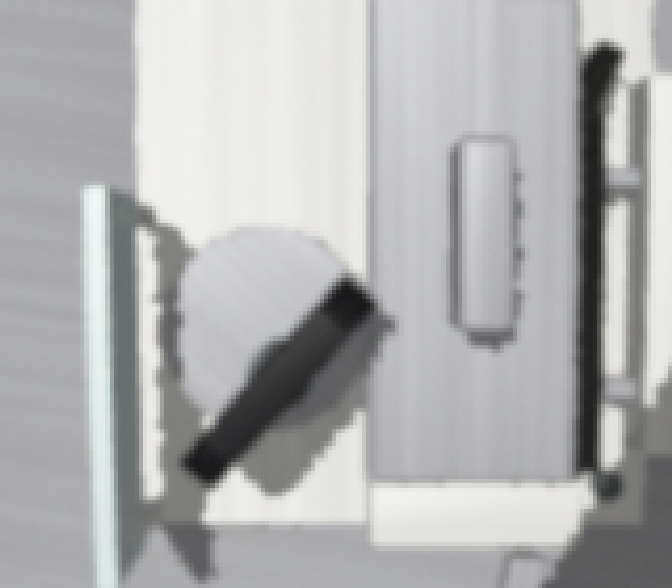

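View pics/f2.png

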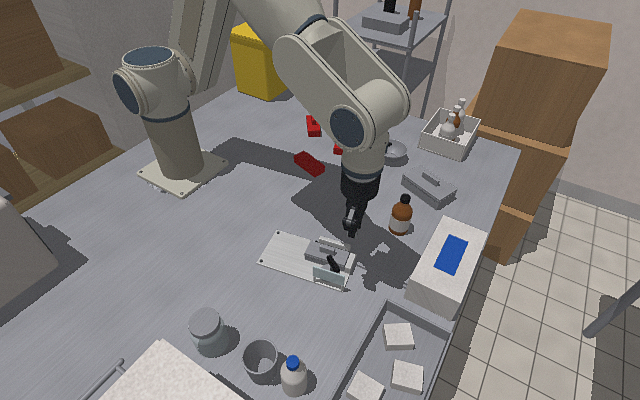

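f1z shows the case still flush at the end block (row ~480), pressed into the jaw rubber and touched by the cam. The screen is untouched and the bystanders are in place in the scene view. One last numerical check of case position and blade angle.

```bash
python3 - <<'E'
from h import *
import pickle
T,d=pickle.load(open("f.pkl","rb"));T0,d0=pickle.load(open("k.pkl","rb"))
Z=lambda q,h,T,d:L(onz(d,(q[0]/4.2+240-.5,q[1]/4.2+60-.5),h,T))
print("lid R/L edge now",Z((370,300),.036,T,d),Z((580,300),.036,T,d),"front",Z((475,480),.036,T,d))
print("lid before",Z((350,300),.036,T0,d0),Z((557,300),.036,T0,d0),Z((450,490),.036,T0,d0))
a,b=Z((325,300),.066,T,d),Z((182,462),.066,T,d);print("blade q",-np.arctan2(*(a-b)[1::-1])%np.pi,a,b)
a,b=Z((368,310),.066,T,d),Z((215,478),.066,T,d);print("blade q",-np.arctan2(*(a-b)[1::-1])%np.pi,a,b)
# jaw back edge of black strip (top z .025) before vs after
for n,i,Tt,dd in(("before","k1",T0,d0),("after","f1",T,d)):
    g=cv2.imread(f"pics/{i}.png",0)
    for x in (.02,.05):
        px=proj(dd,np.r_[ORG+RZ@[x,.027],.025],Tt); r=int(round(px[1])); row=g[r,365:395].astype(int)
        print(n,x,px,row)
E
```

```text
lid R/L edge now [ 0.0336 -0.0241  0.036 ] [0.0329 0.0219 0.036 ] front [ 0.0733 -0.0007  0.036 ]
lid before [ 0.0318 -0.0277  0.036 ] [0.0312 0.0173 0.036 ] [ 0.0735 -0.0056  0.036 ]
blade q 0.730513023444948 [ 0.0325 -0.0335  0.066 ] [ 0.0642 -0.062   0.066 ]
blade q 0.7408764084110793 [ 0.0344 -0.0252  0.066 ] [ 0.0675 -0.0555  0.066 ]
before 0.02 [380.4461 119.1073] [183 184 187 188 186 181 167 134  84  43  33  35  36  34  33  38  76 143
 202 224 228 228 222 191 147 123 121 132 167 212]
before 0.05 [379.7675 150.3134] [183 184 185 184 182 174 153 115  71  41  33  34  36  33  39  81 149 203
 220 220 222 218 194 156 129 122 123 151 202 228]
after 0.02 [381.0071 117.2064] [187 187 188 186 184 183 183 186 186 184 177 155 115  70  41  35  33  49
 118 189 224 229 228 211 167 131 119 122 146 196]
after 0.05 [380.3689 148.2611] [184 185 185 182 182 183 183 183 183 180 171 146 100  56  36  33  40  70
 130 188 214 217 204 174 139 122 122 141 184 221]
```

```bash
python3 - <<'E'
from h import *
print(FL(),manip.get_time()); print(manip.sign_off())
E
```

```text
[-0.0635 -0.3336 -0.0531] 45.5083
the job is handed in; nothing more can be done
None
```

The case is in the clamp, home against the end block and held by the cam. I handed the job in at 45.5 s of the 72 s allowed.

**How it went:**
- **Placing:** I gripped the case by its handle and set it flat at the entry; it touched down at the expected height.
- **Sliding:** It slid in with almost no side force. I felt the end stop at dock x = 20.1 mm, where nominal home is 20.0.
- **Clamping:** After releasing the handle I pinched the wing and turned it clockwise. The cam began to bear at a tool angle of about 0.63 rad. I stopped when torque was 0.225 N m above free turning, about 13–14 N by the quoted ratio. Then I let go and backed away.

**Last checks:**
- **Case:** It is still flush with the end block.
- **Cam:** The blade rests at q ≈ 0.735. The cam edge that angle predicts (y ≈ -24.2 mm) matches the measured edge of the case (-24.1 mm).
- **Squeeze:** The torque suggests about 9 N is kept after letting go. Rough readings of how far the jaw moved, 0.7 to 1.6 mm, give about 8 to 19 N. The readings scatter, but all are well under 28 N.
- **Surroundings:** The wrist force is about zero, so the robot touches nothing. The screen looks untouched, and the other things in view have not moved.

**What disagreed:**
- **Cameras:** The top and scene cameras differed from the wrist camera by 2–4 mm on the dock. I trusted the wrist camera because two opposed views agreed within 0.2 mm.
- **Free-turning torque:** It read about 0.14 N m, not the 0.16 stated.
- **Blade lag:** The blade lagged the tool by roughly 0.1 rad in the pads, so I judged the squeeze mainly by torque and confirmed it with pictures.

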